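# Change the sample at the code scan station

## Robot

A 6-joint arm with a two-finger parallel gripper is mounted at the origin on a cart in front of the work surface, level with it; the furniture and walls round the work are solid. World frame = base frame: x ahead of the robot, y to its left, z up, the work surface at z = 0. Lengths are in mm, angles in degrees, forces in N, time in s.
With the tool pointing down it reaches from about 350 to 850 mm from the base axis. Payload 8.1 kg.
Tool frame: the origin (TCP) lies midway between the tips of the shut fingers; the grasp point (between the pads) lies 19 mm behind it; z points along the fingers, y is the line along which they close (so a half turn about z gives the same grasp; the last joint's range is limited). The gripper opens to 85 mm and grips with 20 to 120 N. Pads are 22 mm wide; open, the fingers measure 114 mm over their backs; the gripper's body (76 mm by 85 mm) begins 54 mm behind the grasp point. The pads swing forward as they close: fully open they stand 13 mm farther back than shut.
Start: joints at [61.169, 7.471, 85.268, -0, 87.261, -4.893], TCP at [243.43, 548.404, 231.292] pointing down, gripper open.
Joint ranges: [-169.43, 169.43], [-51.17, 129.36], [1.28, 143.12], [-76.62, 256.62], [0, 156.53], [-152.29, 152.29]. Speed limits (degrees/s): [136.94, 136.94, 159.86, 180, 180, 180].

## Interface

Orientations are given as [roll, pitch, yaw] about the fixed x, y, z axes, in that order (R = Rz(yaw) Ry(pitch) Rx(roll)).
In Python, from bench import sense, snapshot, camera_params, hand_in, masks_of, pinpoint gives the robot as it stands.
- The arm moves only by the tool step_arm, never from a script. Its argument "targets" is a list of rows, each an object with "angular": the turn, a rotation vector about the tool's x, y, z scaled (see below), a list of three; "dp": the shift along the tool's x, y, z scaled (see below), a list of three; "fingers": the closure, from 0 (fully open) to 1 (shut). A call has exactly 8 rows; each row is the pose to reach, as a shift and turn from the pose commanded when the call began, along the tool's axes at that moment, turning the shorter way round; what a row does not reach only later rows make up. The controller multiplies each number of a shift by 0.2 m and each number of a turn by 180 degrees. A row lasts 1/8 s, in which the tool goes at most 62.5 mm and 10.7 degrees, less where a joint would pass 70% of its speed; a pose out of reach is approached as far as the arm can. A call with a number of a shift or a turn outside -1 to 1 is refused whole. A call with a gripper value outside its range is refused whole. The fingers move at their own pace and stop on an object; "newtons" is the grip in N (left out, the last holds). Time passes only in rows, so rows that repeat a pose let the fingers close, or fill a call up. It gives the time, the measured TCP pose, the force, the opening and the grip force at its end, in the units of the state.
- sense(): the state, without advancing time (a new reading comes with each control period).
- snapshot(name): name is "scene" or "top" or "wrist"; returns the picture (384x512x3 uint8, blue, green, red); there is no depth.
- camera_params(name): a dict with "vfov" (degrees; the focal length in pixels is half the picture's height over the tangent of half this angle, whatever the lens; pixels are square), "cx", "cy" (the principal point, pixels), "R" (3x3) and "t" (3): a world point X has camera coordinates R X + t. Camera axes: x right, y down, z forward; pixel columns grow to the right and rows downward; lengths in mm; the calibration is good to about 2 mm. The wrist camera is an equidistant fisheye: a pixel r from the principal point sees the ray r / f radians off the axis. A picture is of the moment at which its call begins: read the wrist's pose just before it. camera_params takes no time and is no camera call; for the wrist camera it gives the pose at the moment of the call.
- hand_in(): hands the job in; it is judged then, once.
Trained networks look in the newest picture that a camera, given by its name, has taken for a name from the list of things; names that differ only in an ending like _2 or _b are one class to them, and where a whole thing is asked for, a point or a joint stands for the part that bears it (a point fixed in the world has none). Each returns a list of dicts, best first, with "conf" (0 to 1); they miss things now and then, are a little off and sometimes report something else, mostly with a low value. They report only what shows in the picture. A call takes as long as a camera call. They do not tell look-alikes from the thing itself.
- masks_of(camera, label): "pixels" (384x512 bool, what is visible of it) and "at" ([column, row] in pixels, amid what is visible of it).
- pinpoint(camera, label): "at" ([column, row] in pixels: a listed point, or the origin of a listed thing).
The state is a dict: "time": time; "joint_pos": joint angles; "qd": joint speeds; "joint_efforts": joint torques, N m; "tool_pos": TCP position; "tcp_rot": TCP orientation; "ft_force": force on the tool from outside, world axes, zero at the start; "wrist_torque": the same for the moment, N m; "finger_gap": finger opening in mm; "grip_force": force on a finger pad.
Only numpy, scipy, OpenCV 4.12 (cv2) and the standard library are available. Lean on these libraries where they do the work, as an engineer would, in place of code of your own. Each camera call takes 0.05 s, during which the arm holds its last target. There are 200 camera calls.

## Task

Change the sample at the scan station: take the green-lidded canister off the station and stand it on the round cork mat, tip the white backdrop panel up off its two posts until it leans against the fence by itself, and stand the orange-lidded canister inside the red ring with its code label squarely facing the scanner window. Let go of everything, knock no canister over, and leave the blue-lidded and white canisters and all the other things on the table where they are.

Things in the scene. Friction and masses are not known exactly. Their poses are not given: they have to be found in the camera images.
- station: the scan station, fixed: grey base plate 305 x 116 x 8 mm with scanner, red ring, two posts and fence along it. Origin on the table under the ring's centre; its x axis runs level along the plate from the scanner's end (x = -140 mm) to the fence's end (x = +165 mm), y across, z up
- ring (a point): centre of the red ring printed on the base plate's top, 8 mm above the table; the ring's inner diameter is 76 mm
- window (a point): centre of the red window of the black scanner block, 50 mm above the table, 94 mm from the ring's centre at the station's x = -94 mm; it looks along the station's +x, across the ring. The block is 45 mm deep (x = -140 to -95 mm), 76 mm wide, its top 83 mm above the table
- fence_foot (a point): middle of the line where the front face of the aluminium fence meets the base plate's top, at the station's x = +135 mm, 8 mm above the table. The fence is 104 mm wide, 8 mm thick, leans back (toward +x) by 10 degrees; its top is 82 mm above the table. A rib 4 mm high, 100 mm wide, crosses the base at x = +117 to +122 mm and keeps the panel's foot at the fence
- posts (a point): point on the base plate's top, 8 mm above the table, midway between the two rest posts. They stand at the station's x = +70 mm, y = +30 and -30 mm, are 8 mm thick with 10 mm ball tops, and reach 65 mm above the table
- panel: loose white backdrop plate, 120 mm tall, 90 wide, 8 thick, 0.1 to 0.16 kg, blue band along the top edge. Origin: middle of its foot edge; z up its height, y across, x through it toward the fence. Starts with its foot on the base against the fence's foot, leaning 45 degrees away from the fence onto the posts, top edge over toward the ring
- panel_top (a point): middle of the panel's top edge, 120 mm from its foot, at first some 95 mm above the table. Pushed up and toward the fence from under this edge, the panel pivots on its foot, which the fence stops; past upright it falls back some 10 to 14 degrees onto the fence and stays
- can_green: the canister already scanned, at first in the ring: upright loose cylinder, 56 mm in diameter, 100 mm tall, aluminium with green lid, 0.1 to 0.3 kg. Origin: centre of its underside, z up. Its x axis points through the middle of its code label (white patch with black bars, 36 x 50 mm, on one side only); a white bar on the lid runs from the centre to the rim on the label's side. Grip across the diameter, any yaw.
- can_orange: the canister to scan next: upright loose cylinder, 56 mm in diameter, 100 mm tall, aluminium with orange lid, 0.1 to 0.3 kg. Origin: centre of its underside, z up. Its x axis points through the middle of its code label (white patch with black bars, 36 x 50 mm, on one side only); a white bar on the lid runs from the centre to the rim on the label's side. Grip across the diameter, any yaw.
- can_orange_label (a point): middle of the orange-lidded canister's code label, on its surface 28 mm from the axis and 50 mm above its underside
- can_blue: a canister that stays where it is: upright loose cylinder, 56 mm in diameter, 100 mm tall, aluminium with blue lid, 0.1 to 0.3 kg. Origin: centre of its underside, z up. Its x axis points through the middle of its code label (white patch with black bars, 36 x 50 mm, on one side only); a white bar on the lid runs from the centre to the rim on the label's side. Grip across the diameter, any yaw.
- can_spare: a bystander canister of the same size (56 mm in diameter, 100 mm tall) with white body and white lid, upright; origin at the centre of its underside. Stays where it is
- mat: round cork mat, fixed on the table, 86 mm in diameter, 3 mm thick; origin at the centre of its underside
- tape: roll of brown tape lying flat, about 92 mm in diameter, 48 mm high, origin at the centre of its underside; bystander
- roll_green: sticker roll with green top, 63 mm in diameter, 29 mm high, origin at the centre of its underside; bystander
- roll_red: sticker roll with red top, 53 mm in diameter, 29 mm high, origin at the centre of its underside; bystander
- fruit_a: loose loquat (orange fruit), 39 x 66 x 40 mm, at the front left of the table, origin at the centre of its underside; bystander
- fruit_b: loose loquat (orange fruit), 40 x 66 x 39 mm, at the right behind the canisters, origin at the centre of its underside; bystander
Mind the look-alikes: they are no part of the job. Leave any purple look-alike of the can_orange alone.

How it is judged (in metres and radians):
At the end, for the whole second after the job is handed in: Orange can upright within 10 mm of the ring's centre, label facing the window within 12 degrees; green can upright within 15 mm of the mat's centre; panel leaning on the fence, under 20 degrees from vertical, foot at the fence; all at rest, other things within 30 mm (horizontal distance between can_orange and ring below 0.01 m and height (world z) of can_orange below 0.012 m and angle between each of can_orange, can_green's own z axis and vertical below 0.06 rad and angle between the x axis of can_orange and the x axis of station, either way round below 0.21 rad and horizontal distance between can_orange_label and window below 0.085 m and linear speed of each of can_orange, can_green, panel below 0.01 m/s and horizontal distance between can_green and mat below 0.015 m and height (world z) of can_green below 0.007 m and angle between panel's own z axis and vertical below 0.35 rad and x of panel_top in the frame of station above 0.138 m and distance between panel and fence_foot below 0.028 m and distance of each of can_blue, can_spare, tape, roll_green, roll_red, fruit_a, fruit_b from where it was at the start of the episode below 0.03 m); the robot touches nothing.
It fails at once if a canister is knocked over (angle between any of can_green, can_orange, can_blue, can_spare's own z axis and vertical above 0.6 rad).
It fails at once if a bystander (blue or white canister, tape, sticker rolls, fruits) is pushed more than 30 mm from its place (distance of any of can_blue, can_spare, tape, roll_green, roll_red, fruit_a, fruit_b from where it was at the start of the episode above 0.03 m).
It also fails if it takes over 67 s, if anything falls off the work surface, if the arm or the gripper's body presses on something with over 40 N, if the wrist force passes 120 N, or if a joint passes its speed limit or range.

## Working session

There is one attempt and no reset: what is moved stays moved. The work goes in short steps, Python scripts to look and compute and a tool call to move; the robot and the scene stay as the last step left them, time stands still between calls to the robot, and variables do not carry over. Pictures are saved under pics/ and viewed, at most 10 in all, crops included, and the job is handed in when it is done.

Besides the shell and the picture viewer there is one more tool, called after "Emit:" by a JSON object that holds its "op" and its "data", one argument or row to a line. step_arm: Moves the arm, as the interface text tells. Its arguments: {"type":"object","properties":{"targets":{"type":"array","items":{"type":"object","properties":{"angular":{"type":"array","items":{"type":"number","minimum":-1,"maximum":1}},"dp":{"type":"array","items":{"type":"number","minimum":-1,"maximum":1}},"fingers":{"type":"number"}}}},"newtons":{"type":"number"}},"required":["targets"]}

```bash
mkdir -p pics
cat > h.py <<'E'
import numpy as np, cv2
from bench import *
def ray(cam,px,P=None):
    P=P or camera_params(cam); f=192/np.tan(np.radians(P['vfov']/2))
    u=np.array([px[0]-P['cx'],px[1]-P['cy']])
    if cam=='wrist':
        r=np.hypot(*u); a=r/f; d=np.r_[u/max(r,1e-9)*np.sin(a),np.cos(a)]
    else: d=np.r_[u/f,1]
    R=np.array(P['R']);t=np.array(P['t'])
    return -R.T@t, R.T@d
def at_z(cam,px,z,P=None):
    o,d=ray(cam,px,P); return o+d*(z-o[2])/d[2]
def proj(cam,X,P=None):
    P=P or camera_params(cam); f=192/np.tan(np.radians(P['vfov']/2))
    c=np.array(P['R'])@np.array(X,float)+np.array(P['t'])
    if cam=='wrist':
        r=np.hypot(c[0],c[1]);a=np.arctan2(r,c[2]);return np.r_[P['cx'],P['cy']]+c[:2]/max(r,1e-9)*a*f
    return np.r_[P['cx'],P['cy']]+c[:2]/c[2]*f
E
python3 - <<'E'
from h import *
np.set_printoptions(precision=1,suppress=True)
print(sense())
for c in ['top','scene','wrist']:
    im=snapshot(c); cv2.imwrite(f'pics/{c}0.png',im)
    P=camera_params(c); print(c,P['vfov'],P['cx'],P['cy'],-np.array(P['R']).T@np.array(P['t']),np.array(P['R'])[2])
Z=dict(ring=8,posts=8,fence_foot=8,window=50,panel_top=95,can_orange=0,can_green=8,can_blue=0,can_spare=0,mat=0,tape=0,roll_green=0,roll_red=0,fruit_a=0,fruit_b=0)
for c in ['top','scene']:
  for n,z in Z.items():
    print(c,n,[(np.round(d['at']),round(d['conf'],2),at_z(c,d['at'],z)[:2]) for d in pinpoint(c,n)[:4]])
E
```

```text
{'time': 0.0, 'joint_pos': array([61.2,  7.5, 85.3,  0. , 87.3, -4.9]), 'qd': array([-0. ,  0. ,  0.1, -0. ,  0. , -0.1]), 'joint_efforts': array([ -0. , -56.9, -50.1,  -0. ,   0. ,  -0. ]), 'tool_pos': array([243.1, 547.9, 230.3]), 'tcp_rot': array([-179.9,   -0. ,  156.1]), 'ft_force': array([-0.6, -0.4, -0.5]), 'wrist_torque': array([ 0.,  0., -0.]), 'grip_force': 0.0, 'finger_gap': 85.4047566938433}
top 51.721366881970944 260.4677298012529 192.9690841313573 [ 280.1   15.7 1232.5] [ 0.2  0.  -1. ]
scene 48.530695542615646 259.5695966980008 193.45864081873376 [-431.8 -458.9 1110.3] [ 0.6  0.3 -0.7]
wrist 65.70646984690485 252.4924878219162 191.7944081132364 [166.  581.8 373.5] [ 0.3 -0.1 -0.9]
top ring [(array([254., 210.]), 0.64, array([491.6,  42.9])), (array([386., 206.]), 0.3, array([ 514.6, -370.7])), (array([330., 262.]), 0.25, array([ 335.7, -191.6]))]
top posts [(array([236., 211.]), 0.85, array([484.4,  99.4]))]
top fence_foot [(array([212., 212.]), 0.77, array([479.3, 173.4]))]
top window [(array([288., 205.]), 0.71, array([502. , -59.9]))]
top panel_top [(array([239., 20
[... 1758 characters left out ...]
ne can_blue [(array([350., 229.]), 0.88, array([ 584.3, -291.2]))]
scene can_spare [(array([369., 249.]), 0.84, array([ 522.8, -374.7])), (array([352., 226.]), 0.53, array([ 600. , -292.9]))]
scene mat [(array([185., 198.]), 0.63, array([476.3, 319. ]))]
scene tape [(array([177., 175.]), 0.77, array([572.5, 418.5])), (array([184., 198.]), 0.67, array([473.1, 319.5]))]
scene roll_green []
scene roll_red [(array([297., 272.]), 0.56, array([ 339.7, -192.4]))]
scene fruit_a [(array([343., 194.]), 0.5, array([ 740.2, -214.8])), (array([280., 212.]), 0.35, array([555.4, -37.9]))]
scene fruit_b [(array([343., 194.]), 0.5, array([ 740.2, -214.8])), (array([280., 212.]), 0.35, array([555.4, -37.9]))]
```

Run:
```python
import cv2
a=cv2.imread('pics/top0.png')[120:280,110:420]; cv2.imwrite('pics/v1.png',cv2.resize(a,None,fx=2.58,fy=2.58,interpolation=cv2.INTER_CUBIC)[:, :800])
a=cv2.imread('pics/scene0.png')[160:300,160:400]; cv2.imwrite('pics/v2.png',cv2.resize(a,None,fx=3.3,fy=3.3,interpolation=cv2.INTER_CUBIC))
```

```text
(no output)
```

View pics/v1.png

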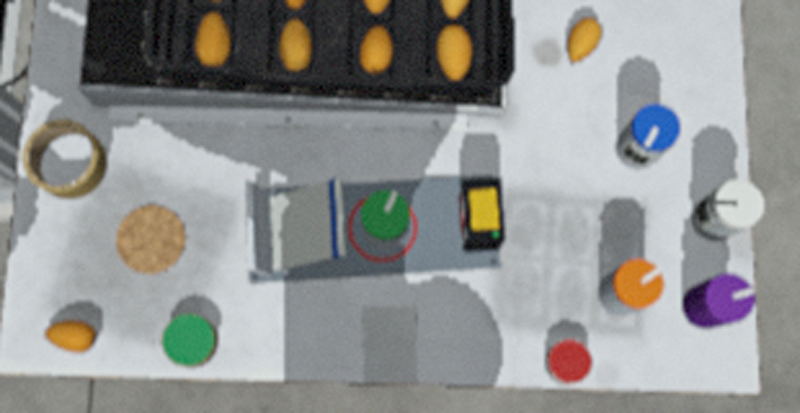

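View pics/v2.png

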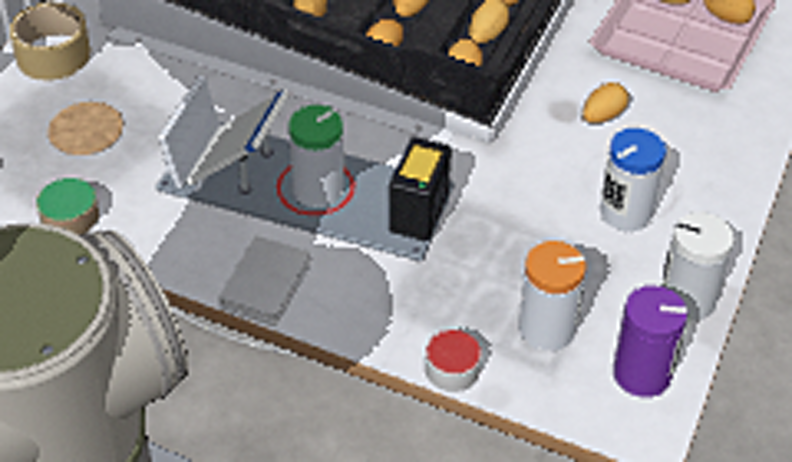

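Top crop: green can lid at (385,215), orange lid at (638,283) with its bar pointing to the upper right, mat at (150,238). Things that could be taken for the orange can: the purple can (722,298), blue (655,128), white (740,205) and the loquats. The orange lid is unmistakably at (638,283) here, and at (556,267) in the scene crop. The green sticker roll (190,340) is not the green can.

```bash
cat >> h.py <<'E'
def blob(im,lo,hi,near,rad=40,open_=False):
    h=cv2.inRange(cv2.cvtColor(im,cv2.COLOR_BGR2HSV),np.array(lo),np.array(hi))
    yy,xx=np.mgrid[:im.shape[0],:im.shape[1]]
    h[np.hypot(xx-near[0],yy-near[1])>rad]=0
    return h
def center(m):
    n,l,s,c=cv2.connectedComponentsWithStats(m); k=1+np.argmax(s[1:,4])
    pts=np.argwhere(l==k)[:,::-1].astype(np.int32)
    return cv2.minAreaRect(cv2.convexHull(pts)),s[k,4]
E
python3 - <<'E'
from h import *
np.set_printoptions(precision=1,suppress=True)
for c in ['top','scene']:
    im=cv2.imread(f'pics/{c}0.png')
    for n,X,lo,hi,z in [('green',(492,36,108),(50,90,40),(85,255,255),108),('orange',(425,-260,100),(8,150,120),(18,255,255),100),('mat',(477,320,3),(8,50,60),(22,160,230),3),('purple',(415,-355,100),(125,80,40),(150,255,255),100)]:
        p=proj(c,X); m=blob(im,lo,hi,p,18 if n!='mat' else 28)
        r,a=center(m); M=cv2.moments(m,True)
        print(c,n,np.round(r[0],1),r[1],a,at_z(c,r[0],z)[:2])
    # ring: red pixels
    p=proj(c,(492,36,8)); m=blob(im,(170,90,70),(179,255,255),p,22)|blob(im,(0,90,70),(6,255,255),p,22)
    pts=np.argwhere(m)[:,::-1]
    W=np.array([at_z(c,q,8)[:2] for q in pts])
    A=np.c_[2*W,np.ones(len(W))]; s=np.linalg.lstsq(A,(W**2).sum(1),rcond=None)[0]
    for _ in range(3):
        rr=np.hypot(*(W-s[:2]).T); R=np.median(rr); W=W[abs(rr-R)<6]; A=np.c_[2*W,np.ones(len(W))]; s=np.linalg.lstsq(A,(W**2).sum(1),rcond=None)[0]
    print('ring',len(W),s[:2],np.sqrt(s[2]+s[:2]@s[:2]))
    # orange bar
    p=proj(c,(425,-262,100)); m=cv2.inRange(im,np.array([150,150,150]),np.array([255]*3)); yy,xx=np.mgrid[:384,:512]; 
    W=np.array([at_z(c,q,100)[:2] for q in np.argwhere((m>0)&(np.hypot(xx-p[0],yy-p[1])<20))[:,::-1]]); print('white',len(W))
    # window / scanner yellow, blue band
    p=proj(c,(490,85,95)); m=blob(im,(100,120,30),(125,255,255),p,25); q=np.argwhere(m)[:,::-1]
    W=np.array([at_z(c,a,95)[:2] for a in q]); 
    if len(W): print('band',len(W),W.mean(0),W[W[:,0].argmin()],W[W[:,0].argmax()])
E
```

```text
top green [258.5 203. ] (18.0, 17.0) 256 [493.9  29.1]
top orange [356.8 229.8] (17.677669525146484, 16.970561981201172) 233 [ 424.7 -254.5]
top mat [168. 212.] (26.0, 26.0) 562 [477.8 314. ]
top purple [388.2 237.1] (18.977312088012695, 26.047290802001953) 388 [ 405.9 -343.7]
ring 87 [498.3  32.1] 40.174687217578224
white 605
band 39 [490.9  86.9] [447.9  81.5] [533.8  90.6]
scene green [255.5 198.5] (13.0, 15.0) 165 [485.   22.2]
scene orange [328.  240.5] (15.0, 16.0) 203 [ 418.1 -259. ]
scene mat [185.5 198.5] (15.0, 21.0) 281 [471.9 312. ]
scene purple [357.6 258. ] (18.577085494995117, 22.851459503173828) 363 [ 390.5 -360.3]
ring 57 [495.5  32.1] 40.147805057018275
white 878
band 21 [478.   83.9] [439.8  77.6] [527.8  88.7]
```

Emit:
{"op": "step_arm", "data": {
  "targets": [
    {"dp": [-0.12, -0.1, 0], "angular": [0, 0, 0.04], "fingers": 0},
    {"dp": [-0.25, -0.21, 0], "angular": [0, 0, 0.083], "fingers": 0},
    {"dp": [-0.38, -0.32, 0], "angular": [0, 0, 0.125], "fingers": 0},
    {"dp": [-0.5, -0.43, 0], "angular": [0, 0, 0.167], "fingers": 0},
    {"dp": [-0.63, -0.54, 0], "angular": [0, 0, 0.21], "fingers": 0},
    {"dp": [-0.75, -0.64, 0], "angular": [0, 0, 0.25], "fingers": 0},
    {"dp": [-0.88, -0.75, 0], "angular": [0, 0, 0.29], "fingers": 0},
    {"dp": [-1, -0.85, 0], "angular": [0, 0, 0.333], "fingers": 0}
  ]
}}

```text
time: 2.65
tool_pos: [357.7, 310.9, 231.5]
tcp_rot: [180.0, -0.0, 95.9]
ft_force: [0.6, 0.3, 0.5]
finger_gap: 85.3
grip_force: 0.0
```

Emit:
{"op": "step_arm", "data": {
  "targets": [
    {"dp": [-0.1, 0.035, 0.01], "fingers": 0},
    {"dp": [-0.2, 0.07, 0.02], "fingers": 0},
    {"dp": [-0.31, 0.11, 0.04], "fingers": 0},
    {"dp": [-0.43, 0.15, 0.05], "fingers": 0},
    {"dp": [-0.55, 0.2, 0.06], "fingers": 0},
    {"dp": [-0.7, 0.25, 0.07], "fingers": 0},
    {"dp": [-0.85, 0.3, 0.08], "fingers": 0},
    {"dp": [-1, 0.36, 0.1], "fingers": 0}
  ]
}}

```text
validation failed for argument at $.ta...
```

Emit:
{"op": "step_arm", "data": {
  "targets": [
    {"dp": [-0.12, 0.04, 0.01], "fingers": 0},
    {"dp": [-0.24, 0.08, 0.02], "fingers": 0},
    {"dp": [-0.35, 0.12, 0.04], "fingers": 0},
    {"dp": [-0.43, 0.16, 0.05], "fingers": 0},
    {"dp": [-0.47, 0.17, 0.05], "fingers": 0},
    {"dp": [-0.47, 0.17, 0.05], "fingers": 0},
    {"dp": [-0.47, 0.17, 0.05], "fingers": 0},
    {"dp": [-0.47, 0.17, 0.05], "fingers": 0}
  ]
}}

```text
validation failed for argument at $.ta...
```

```bash
cat >> h.py <<'E'
def fitring(c,im,X,z,R0,P):
    p=proj(c,X,P); m=blob(im,(170,80,50),(179,255,255),p,130)|blob(im,(0,80,50),(6,255,255),p,130)
    W=np.array([at_z(c,q,z,P)[:2] for q in np.argwhere(m)[:,::-1]])
    s=np.array(X[:2],float)
    for k in range(8):
        rr=np.hypot(*(W-s[:2]).T); w=W[abs(rr-R0)<(12 if k<3 else 4)]
        A=np.c_[2*w,np.ones(len(w))]; s=np.linalg.lstsq(A,(w**2).sum(1),rcond=None)[0]
    return s[:2],np.sqrt(s[2]+s[:2]@s[:2]),len(w)
E
python3 - <<'E'
from h import *
np.set_printoptions(precision=1,suppress=True)
s=sense(); print(s['time'],s['tool_pos'],s['tcp_rot'],s['joint_pos'])
P=camera_params('wrist'); im=snapshot('wrist'); cv2.imwrite('pics/w1.png',im)
print(-np.array(P['R']).T@P['t'],np.array(P['R'])[2])
print(proj('wrist',(492,28,108),P), proj('wrist',(497,32,8),P))
try: print(fitring('wrist',im,(497,32,8),8,40,P))
except Exception as e: print(e)
m=blob(im,(50,90,30),(85,255,255),proj('wrist',(492,28,108),P),90)
q=np.argwhere(m)[:,::-1]; W=np.array([at_z('wrist',a,108,P)[:2] for a in q]).astype(np.float32); print(cv2.minEnclosingCircle(W),len(W))
for n,z in [('ring',8),('can_green',8),('posts',8),('fence_foot',8),('panel_top',95),('window',50)]:
    print(n,[(np.round(d['at']),round(d['conf'],2),at_z('wrist',d['at'],z,P)[:2]) for d in pinpoint('wrist',n)[:3]])
E
```

```text
2.65 [357.7 310.9 231.5] [180.   -0.   95.9] [ 34.8 -12.5 104.6  -0.   87.8  28.9]
[348.9 394.2 374.5] [ 0.  -0.3 -0.9]
[322.6 374.1] [315.8 327.7]
(array([0., 0.]), np.float64(0.0), 0)Traceback (most recent call last):
  File "<stdin>", line 10, in <module>
cv2.error: OpenCV(4.12.0) /io/opencv/modules/imgproc/src/shapedescr.cpp:201: error: (-215:Assertion failed) count >= 0 && (depth == CV_32F || depth == CV_32S) in function 'minEnclosingCircle'
```

View pics/w1.png

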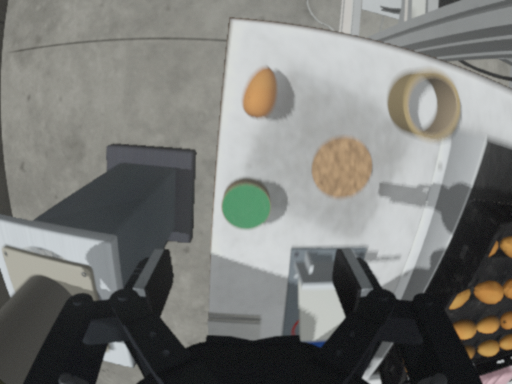

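The wrist view shows the mat at (342,167), the green sticker roll at (247,204), the tape at (425,105) and the fence at (330,255). The second and third moves were refused because they lacked "angular", so I resend them.

Emit:
{"op": "step_arm", "data": {
  "targets": [
    {"dp": [-0.1, 0.035, 0.01], "angular": [0, 0, 0], "fingers": 0},
    {"dp": [-0.2, 0.07, 0.02], "angular": [0, 0, 0], "fingers": 0},
    {"dp": [-0.31, 0.11, 0.04], "angular": [0, 0, 0], "fingers": 0},
    {"dp": [-0.43, 0.15, 0.05], "angular": [0, 0, 0], "fingers": 0},
    {"dp": [-0.55, 0.2, 0.06], "angular": [0, 0, 0], "fingers": 0},
    {"dp": [-0.7, 0.25, 0.07], "angular": [0, 0, 0], "fingers": 0},
    {"dp": [-0.85, 0.3, 0.08], "angular": [0, 0, 0], "fingers": 0},
    {"dp": [-1, 0.36, 0.1], "angular": [0, 0, 0], "fingers": 0}
  ]
}}

```text
time: 3.7
tool_pos: [450.7, 119.9, 211.6]
tcp_rot: [180.0, -0.0, 96.2]
ft_force: [0.2, 0.7, 0.6]
finger_gap: 85.9
grip_force: 0.0
```

Emit:
{"op": "step_arm", "data": {
  "targets": [
    {"dp": [-0.12, 0.04, 0.01], "angular": [0, 0, 0], "fingers": 0},
    {"dp": [-0.24, 0.08, 0.02], "angular": [0, 0, 0], "fingers": 0},
    {"dp": [-0.35, 0.12, 0.04], "angular": [0, 0, 0], "fingers": 0},
    {"dp": [-0.43, 0.16, 0.05], "angular": [0, 0, 0], "fingers": 0},
    {"dp": [-0.47, 0.17, 0.05], "angular": [0, 0, 0], "fingers": 0},
    {"dp": [-0.47, 0.17, 0.05], "angular": [0, 0, 0], "fingers": 0},
    {"dp": [-0.47, 0.17, 0.05], "angular": [0, 0, 0], "fingers": 0},
    {"dp": [-0.47, 0.17, 0.05], "angular": [0, 0, 0], "fingers": 0}
  ]
}}

```text
time: 4.7
tool_pos: [493.9, 31.4, 201.4]
tcp_rot: [180.0, -0.0, 96.2]
ft_force: [0.4, -0.1, 0.0]
finger_gap: 85.4
grip_force: 0.0
```

Run:
```python
from h import *
np.set_printoptions(precision=1,suppress=True)
s=sense(); print(s['time'],s['tool_pos'],s['tcp_rot'],s['joint_pos'])
P=camera_params('wrist'); im=snapshot('wrist'); cv2.imwrite('pics/w2.png',im)
print(-np.array(P['R']).T@P['t'],np.array(P['R'])[2])
print(proj('wrist',(492,28,108),P), proj('wrist',(497,32,8),P))
try: print(fitring('wrist',im,(497,32,8),8,40,P))
except Exception as e: print(e)
m=blob(im,(50,90,30),(85,255,255),proj('wrist',(492,28,108),P),90)
q=np.argwhere(m)[:,::-1]; W=np.array([at_z('wrist',a,108,P)[:2] for a in q]).astype(np.float32); 
if len(W): print(cv2.minEnclosingCircle(W),len(W))
for n,z in [('ring',8),('can_green',8),('posts',8),('fence_foot',8),('panel_top',95),('window',50),('mat',0)]:
    print(n,[(np.round(d['at']),round(d['conf'],2),at_z('wrist',d['at'],z,P)[:2]) for d in pinpoint('wrist',n)[:3]])
```

```text
4.7 [493.9  31.4 201.4] [180.   -0.   96.2] [ -2.3  -8.1 103.9   0.   84.2  -8.5]
[484.7 114.7 344.5] [ 0.  -0.3 -0.9]
[249.7 197.4] [255. 165.]
(array([498.3,  31.9]), np.float64(40.16551119178978), 292)
((495.5364990234375, 29.099966049194336), 27.821533203125) 2854
ring []
can_green [(array([256., 170.]), 0.78, array([498.8,  25.9]))]
posts []
fence_foot [(array([261.,  44.]), 0.91, array([488.3, 170.5])), (array([256., 136.]), 0.49, array([493.9,  65.6]))]
panel_top [(array([258., 136.]), 0.6, array([493.7,  78.8]))]
window [(array([254., 253.]), 0.83, array([505.9, -60.8]))]
mat []
```

View pics/w2.png

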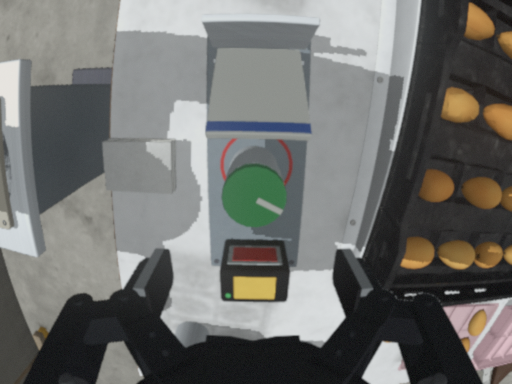

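Wrist view: the green lid is at (255,196), offset from the ring at (257,165). The panel's blue band lies along row 127, and the scanner window is at (254,253). Descending to grasp the green can.

Emit:
{"op": "step_arm", "data": {
  "targets": [
    {"dp": [-0.01, 0.005, 0.1], "angular": [0, 0, 0], "fingers": 0},
    {"dp": [-0.012, 0.006, 0.22], "angular": [0, 0, 0], "fingers": 0},
    {"dp": [-0.012, 0.006, 0.34], "angular": [0, 0, 0], "fingers": 0},
    {"dp": [-0.012, 0.006, 0.46], "angular": [0, 0, 0], "fingers": 0},
    {"dp": [-0.012, 0.006, 0.57], "angular": [0, 0, 0], "fingers": 0},
    {"dp": [-0.012, 0.006, 0.66], "angular": [0, 0, 0], "fingers": 0},
    {"dp": [-0.012, 0.006, 0.72], "angular": [0, 0, 0], "fingers": 0},
    {"dp": [-0.012, 0.006, 0.73], "angular": [0, 0, 0], "fingers": 0}
  ]
}}

```text
time: 6.1
tool_pos: [495.0, 28.6, 54.6]
tcp_rot: [-179.9, -0.0, 96.1]
ft_force: [-0.1, -0.6, 0.3]
finger_gap: 85.2
grip_force: 0.0
```

Emit:
{"op": "step_arm", "data": {
  "targets": [
    {"dp": [0, 0, 0], "angular": [0, 0, 0], "fingers": 0.2},
    {"dp": [0, 0, 0], "angular": [0, 0, 0], "fingers": 0.3},
    {"dp": [0, 0, 0], "angular": [0, 0, 0], "fingers": 0.4},
    {"dp": [0, 0, 0], "angular": [0, 0, 0], "fingers": 0.6},
    {"dp": [0, 0, 0], "angular": [0, 0, 0], "fingers": 0.8},
    {"dp": [0, 0, 0], "angular": [0, 0, 0], "fingers": 1},
    {"dp": [0, 0, 0], "angular": [0, 0, 0], "fingers": 1},
    {"dp": [0, 0, 0], "angular": [0, 0, 0], "fingers": 1}
  ],
  "newtons": 40
}}

```text
time: 7.1
tool_pos: [496.1, 28.5, 56.3]
tcp_rot: [179.9, 0.0, 96.1]
ft_force: [-2.9, 0.2, 6.5]
finger_gap: 55.4
grip_force: 42.2
```

Emit:
{"op": "step_arm", "data": {
  "targets": [
    {"dp": [0, 0, -0.03], "angular": [0, 0, 0], "fingers": 1},
    {"dp": [0, 0, -0.1], "angular": [0, 0, 0], "fingers": 1},
    {"dp": [0, 0, -0.2], "angular": [0, 0, 0], "fingers": 1},
    {"dp": [0, 0, -0.32], "angular": [0, 0, 0], "fingers": 1},
    {"dp": [0, 0, -0.44], "angular": [0, 0, 0], "fingers": 1},
    {"dp": [0, 0, -0.55], "angular": [0, 0, 0], "fingers": 1},
    {"dp": [0.01, 0, -0.63], "angular": [0, 0, 0], "fingers": 1},
    {"dp": [0.04, 0, -0.65], "angular": [0, 0, 0], "fingers": 1}
  ]
}}

```text
time: 8.1
tool_pos: [495.3, 36.6, 186.8]
tcp_rot: [179.9, 0.0, 96.1]
ft_force: [0.2, -0.4, -2.2]
finger_gap: 55.2
grip_force: 42.8
```

Emit:
{"op": "step_arm", "data": {
  "targets": [
    {"dp": [0.08, 0, 0], "angular": [0, 0, 0], "fingers": 1},
    {"dp": [0.2, 0, 0], "angular": [0, 0, 0], "fingers": 1},
    {"dp": [0.34, 0, 0], "angular": [0, 0, 0], "fingers": 1},
    {"dp": [0.48, 0, 0], "angular": [0, 0, 0], "fingers": 1},
    {"dp": [0.62, 0.01, 0], "angular": [0, 0, 0], "fingers": 1},
    {"dp": [0.75, 0.02, 0], "angular": [0, 0, 0], "fingers": 1},
    {"dp": [0.85, 0.02, 0], "angular": [0, 0, 0], "fingers": 1},
    {"dp": [0.9, 0.02, 0], "angular": [0, 0, 0], "fingers": 1}
  ]
}}

```text
time: 9.1
tool_pos: [478.0, 217.5, 183.9]
tcp_rot: [-179.9, 0.0, 96.2]
ft_force: [-0.3, 0.3, -2.4]
finger_gap: 55.5
grip_force: 42.8
```

Run:
```python
from h import *
np.set_printoptions(precision=1,suppress=True)
s=sense(); print(s['time'],s['tool_pos'],s['tcp_rot'],s['finger_gap'])
P=camera_params('wrist'); im=snapshot('wrist'); cv2.imwrite('pics/w3.png',im)
p=proj('wrist',(476,314,3),P); print(p)
m=blob(im,(5,45,60),(22,180,240),p,80); r,a=center(m); print(r,a,at_z('wrist',r[0],3,P))
M=cv2.moments(m,True); print(at_z('wrist',(M['m10']/M['m00'],M['m01']/M['m00']),3,P))
print([(np.round(d['at']),round(d['conf'],2),at_z('wrist',d['at'],0,P)[:2]) for d in pinpoint('wrist','mat')[:3]])
print([(np.round(d['at']),round(d['conf'],2),at_z('wrist',d['at'],3,P)[:2]) for d in masks_of('wrist','mat')[:3]])
```

```text
9.1 [478.  217.5 183.9] [-179.9    0.    96.2] 55.46939610759137
[260.7  81.2]
((262.0, 80.0), (76.0, 78.0), 90.0) 4805 [477.3 315.5   3. ]
[477.1 315.3   3. ]
[(array([261.,  80.]), 0.74, array([476.2, 315. ]))]
[(array([260.,  83.]), 0.56, array([475.3, 312.3]))]
```

Emit:
{"op": "step_arm", "data": {
  "targets": [
    {"dp": [0.06, 0.006, 0], "angular": [0, 0, 0], "fingers": 1},
    {"dp": [0.14, 0.014, 0.03], "angular": [0, 0, 0], "fingers": 1},
    {"dp": [0.23, 0.023, 0.08], "angular": [0, 0, 0], "fingers": 1},
    {"dp": [0.32, 0.032, 0.13], "angular": [0, 0, 0], "fingers": 1},
    {"dp": [0.4, 0.04, 0.18], "angular": [0, 0, 0], "fingers": 1},
    {"dp": [0.46, 0.045, 0.24], "angular": [0, 0, 0], "fingers": 1},
    {"dp": [0.484, 0.047, 0.3], "angular": [0, 0, 0], "fingers": 1},
    {"dp": [0.484, 0.047, 0.36], "angular": [0, 0, 0], "fingers": 1}
  ]
}}

```text
time: 10.25
tool_pos: [478.3, 313.3, 112.3]
tcp_rot: [-180.0, 0.0, 96.1]
ft_force: [-0.1, -1.2, -2.6]
finger_gap: 55.2
grip_force: 42.8
```

Emit:
{"op": "step_arm", "data": {
  "targets": [
    {"dp": [0, 0, 0.08], "angular": [0, 0, 0], "fingers": 1},
    {"dp": [0, 0, 0.15], "angular": [0, 0, 0], "fingers": 1},
    {"dp": [0, 0, 0.2], "angular": [0, 0, 0], "fingers": 1},
    {"dp": [0, 0, 0.24], "angular": [0, 0, 0], "fingers": 1},
    {"dp": [0, 0, 0.27], "angular": [0, 0, 0], "fingers": 1},
    {"dp": [0, 0, 0.285], "angular": [0, 0, 0], "fingers": 1},
    {"dp": [0, 0, 0.29], "angular": [0, 0, 0], "fingers": 1},
    {"dp": [0, 0, 0.29], "angular": [0, 0, 0], "fingers": 1}
  ]
}}

```text
time: 11.25
tool_pos: [478.6, 313.3, 55.6]
tcp_rot: [180.0, -0.0, 96.1]
ft_force: [0.2, 0.1, -1.6]
finger_gap: 54.8
grip_force: 42.8
```

Emit:
{"op": "step_arm", "data": {
  "targets": [
    {"dp": [0, 0, 0.01], "angular": [0, 0, 0], "fingers": 1},
    {"dp": [0, 0, 0.017], "angular": [0, 0, 0], "fingers": 1},
    {"dp": [0, 0, 0.02], "angular": [0, 0, 0], "fingers": 1},
    {"dp": [0, 0, 0.02], "angular": [0, 0, 0], "fingers": 1},
    {"dp": [0, 0, 0.02], "angular": [0, 0, 0], "fingers": 1},
    {"dp": [0, 0, 0.02], "angular": [0, 0, 0], "fingers": 1},
    {"dp": [0, 0, 0.02], "angular": [0, 0, 0], "fingers": 1},
    {"dp": [0, 0, 0.02], "angular": [0, 0, 0], "fingers": 1}
  ]
}}

```text
time: 12.25
tool_pos: [478.4, 313.2, 51.4]
tcp_rot: [180.0, -0.0, 96.1]
ft_force: [-2.2, -0.8, 0.4]
finger_gap: 55.6
grip_force: 42.9
```

Emit:
{"op": "step_arm", "data": {
  "targets": [
    {"dp": [0, 0, 0], "angular": [0, 0, 0], "fingers": 0.35},
    {"dp": [0, 0, 0], "angular": [0, 0, 0], "fingers": 0.25},
    {"dp": [0, 0, 0], "angular": [0, 0, 0], "fingers": 0.1},
    {"dp": [0, 0, 0], "angular": [0, 0, 0], "fingers": 0},
    {"dp": [0, 0, 0], "angular": [0, 0, 0], "fingers": 0},
    {"dp": [0, 0, 0], "angular": [0, 0, 0], "fingers": 0},
    {"dp": [0, 0, -0.1], "angular": [0, 0, 0], "fingers": 0},
    {"dp": [0, 0, -0.2], "angular": [0, 0, 0], "fingers": 0}
  ]
}}

```text
time: 13.25
tool_pos: [478.7, 313.4, 93.1]
tcp_rot: [180.0, -0.0, 96.1]
ft_force: [0.7, 0.2, -0.2]
finger_gap: 85.4
grip_force: 0.0
```

Emit:
{"op": "step_arm", "data": {
  "targets": [
    {"dp": [0, 0, -0.12], "angular": [0, 0, 0], "fingers": 0},
    {"dp": [0, 0, -0.25], "angular": [0, 0, 0], "fingers": 0},
    {"dp": [-0.05, 0, -0.4], "angular": [0, 0, 0], "fingers": 0},
    {"dp": [-0.15, 0, -0.55], "angular": [0, 0, 0], "fingers": 0},
    {"dp": [-0.3, 0, -0.6], "angular": [0, 0, 0], "fingers": 0},
    {"dp": [-0.5, 0, -0.6], "angular": [0, 0, 0], "fingers": 0.3},
    {"dp": [-0.7, 0, -0.6], "angular": [0, 0, 0], "fingers": 0.6},
    {"dp": [-0.9, 0, -0.6], "angular": [0, 0, 0], "fingers": 1}
  ]
}}

```text
time: 14.25
tool_pos: [498.1, 133.2, 213.6]
tcp_rot: [179.8, -0.0, 96.1]
ft_force: [0.6, 0.5, -0.5]
finger_gap: 32.2
grip_force: 0.0
```

Run:
```python
from h import *
np.set_printoptions(precision=1,suppress=True)
s=sense(); print(s['time'],s['tool_pos'],s['tcp_rot'],s['finger_gap'])
P=camera_params('wrist'); im=snapshot('wrist'); cv2.imwrite('pics/w4.png',im)
p=proj('wrist',(478,313,103),P)
m=blob(im,(50,90,30),(85,255,255),p,90)
W=np.array([at_z('wrist',a,103,P)[:2] for a in np.argwhere(m)[:,::-1]]).astype(np.float32); print(p,len(W))
if len(W): print(cv2.minEnclosingCircle(W))
# station yaw from band in w2-like view (top)
for c in ['top']:
    im=snapshot(c); print(proj(c,(478,313,103)))
    m=blob(im,(50,90,30),(85,255,255),proj(c,(478,313,103)),20); r,a=center(m); print(at_z(c,r[0],103),r,a)
```

```text
14.25 [498.1 133.2 213.6] [179.8  -0.   96.1] 32.21535972868023
[251.2 -16.2] 710
((478.4974365234375, 295.0260925292969), 22.364580154418945)
[160.4 206.3]
[475.4 328.6 103. ] ((155.0, 207.0), (16.0, 6.0), 90.0) 81
```

Emit:
{"op": "step_arm", "data": {
  "targets": [
    {"dp": [-0.1, -0.01, 0], "angular": [0, 0, 0], "fingers": 1},
    {"dp": [-0.24, -0.03, 0], "angular": [0, 0, 0], "fingers": 1},
    {"dp": [-0.37, -0.045, 0], "angular": [0, 0, 0], "fingers": 1},
    {"dp": [-0.43, -0.05, 0.04], "angular": [0, 0, 0], "fingers": 1},
    {"dp": [-0.43, -0.05, 0.14], "angular": [0, 0, 0], "fingers": 1},
    {"dp": [-0.43, -0.05, 0.26], "angular": [0, 0, 0], "fingers": 1},
    {"dp": [-0.43, -0.05, 0.38], "angular": [0, 0, 0], "fingers": 1},
    {"dp": [-0.43, -0.05, 0.46], "angular": [0, 0, 0], "fingers": 1}
  ]
}}

```text
time: 15.35
tool_pos: [496.4, 48.3, 118.2]
tcp_rot: [-180.0, -0.0, 96.1]
ft_force: [1.1, 0.1, -0.6]
finger_gap: -0.1
grip_force: 0.0
```

Run:
```python
from h import *
np.set_printoptions(precision=1,suppress=True)
s=sense(); print(s['time'],s['tool_pos'],s['tcp_rot'],s['finger_gap'])
P=camera_params('wrist'); im=snapshot('wrist'); cv2.imwrite('pics/w5.png',im)
m=blob(im,(105,120,40),(125,255,255),proj('wrist',(494,79,97),P),120)
W=np.array([at_z('wrist',a,97,P)[:2] for a in np.argwhere(m)[:,::-1]]).astype(np.float32); print(len(W))
if len(W): r=cv2.minAreaRect(W); print(r, cv2.fitLine(W,cv2.DIST_L2,0,.01,.01).ravel(),W.mean(0))
print([(np.round(d['at']),round(d['conf'],2),at_z('wrist',d['at'],97,P)[:2]) for d in pinpoint('wrist','panel_top')[:3]])
```

```text
15.35 [496.4  48.3 118.2] [-180.    -0.    96.1] -0.10370258739733737
1669
((492.82611083984375, 88.23162078857422), (86.27204132080078, 7.864282131195068), 5.16171407699585) [  1.    0.1 497.4  88.7] [497.4  88.7]
[(array([249., 188.]), 0.87, array([491.5,  77.2]))]
```

View pics/w5.png

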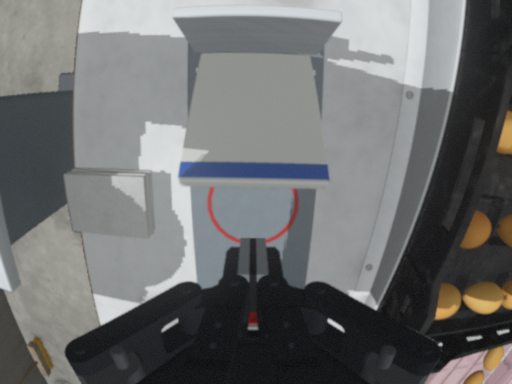

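The panel's front edge is at row 183, the shut fingertips at (253,240), and the station yaw comes out near 95°. Next I lower the fingers and push.

Emit:
{"op": "step_arm", "data": {
  "targets": [
    {"dp": [0, 0, 0.06], "angular": [0, 0, 0], "fingers": 1},
    {"dp": [0, 0, 0.14], "angular": [0, 0, 0], "fingers": 1},
    {"dp": [0, 0, 0.2], "angular": [0, 0, 0], "fingers": 1},
    {"dp": [0, 0, 0.22], "angular": [0, 0, 0], "fingers": 1},
    {"dp": [0.02, 0, 0.22], "angular": [0, 0, 0], "fingers": 1},
    {"dp": [0.05, 0, 0.22], "angular": [0, 0, 0], "fingers": 1},
    {"dp": [0.08, 0, 0.22], "angular": [0, 0, 0], "fingers": 1},
    {"dp": [0.11, 0, 0.22], "angular": [0, 0, 0], "fingers": 1}
  ]
}}

```text
time: 16.45
tool_pos: [494.8, 69.9, 75.8]
tcp_rot: [179.9, 0.0, 96.1]
ft_force: [0.4, -1.8, 1.7]
finger_gap: -0.2
grip_force: 1.1
```

Emit:
{"op": "step_arm", "data": {
  "targets": [
    {"dp": [0.03, 0, 0], "angular": [0, 0, 0], "fingers": 1},
    {"dp": [0.06, 0, 0], "angular": [0, 0, 0], "fingers": 1},
    {"dp": [0.09, 0, 0], "angular": [0, 0, 0], "fingers": 1},
    {"dp": [0.12, 0, 0], "angular": [0, 0, 0], "fingers": 1},
    {"dp": [0.15, 0, -0.01], "angular": [0, 0, 0], "fingers": 1},
    {"dp": [0.18, 0, -0.02], "angular": [0, 0, 0], "fingers": 1},
    {"dp": [0.21, 0, -0.03], "angular": [0, 0, 0], "fingers": 1},
    {"dp": [0.24, 0, -0.04], "angular": [0, 0, 0], "fingers": 1}
  ]
}}

```text
time: 17.45
tool_pos: [490.4, 117.4, 84.7]
tcp_rot: [179.9, 0.0, 96.1]
ft_force: [0.3, -2.3, 6.7]
finger_gap: -0.0
grip_force: 0.7
```

Run:
```python
from h import *
s=sense(); print(s['time'],s['tool_pos'],s['tcp_rot'],s['ft_force'])
im=snapshot('wrist'); cv2.imwrite('pics/w6.png',im)
```

```text
17.45 [490.40195291 117.43720096  84.72864492] [1.79872070e+02 2.53538666e-02 9.61123764e+01] [ 0.31687894 -2.28889307  6.70620469]
```

View pics/w6.png

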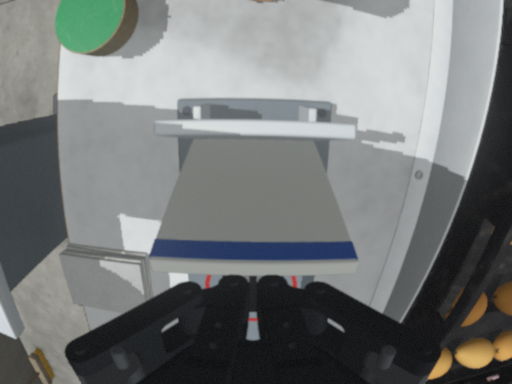

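The panel has tipped up and its blue band is at row 250. I raise the fingers a little and keep pushing.

Emit:
{"op": "step_arm", "data": {
  "targets": [
    {"dp": [0, 0, -0.03], "angular": [0, 0, 0], "fingers": 1},
    {"dp": [0.01, 0, -0.06], "angular": [0, 0, 0], "fingers": 1},
    {"dp": [0.03, 0, -0.07], "angular": [0, 0, 0], "fingers": 1},
    {"dp": [0.05, 0, -0.07], "angular": [0, 0, 0], "fingers": 1},
    {"dp": [0.07, 0, -0.07], "angular": [0, 0, 0], "fingers": 1},
    {"dp": [0.09, 0, -0.07], "angular": [0, 0, 0], "fingers": 1},
    {"dp": [0.11, 0, -0.07], "angular": [0, 0, 0], "fingers": 1},
    {"dp": [0.12, 0, -0.07], "angular": [0, 0, 0], "fingers": 1}
  ]
}}

```text
time: 18.5
tool_pos: [486.7, 141.4, 97.2]
tcp_rot: [-180.0, -0.0, 96.1]
ft_force: [0.4, 0.0, -0.0]
finger_gap: -0.2
grip_force: 0.0
```

Emit:
{"op": "step_arm", "data": {
  "targets": [
    {"dp": [0.01, 0, 0], "angular": [0, 0, 0], "fingers": 1},
    {"dp": [0.02, 0, 0], "angular": [0, 0, 0], "fingers": 1},
    {"dp": [0.03, 0, 0], "angular": [0, 0, 0], "fingers": 1},
    {"dp": [0.04, 0, 0], "angular": [0, 0, 0], "fingers": 1},
    {"dp": [0.05, 0, 0], "angular": [0, 0, 0], "fingers": 1},
    {"dp": [0.06, 0, 0], "angular": [0, 0, 0], "fingers": 1},
    {"dp": [0.07, 0, 0], "angular": [0, 0, 0], "fingers": 1},
    {"dp": [0.07, 0, 0], "angular": [0, 0, 0], "fingers": 1}
  ]
}}

```text
time: 19.5
tool_pos: [485.3, 155.2, 97.3]
tcp_rot: [-180.0, 0.0, 96.1]
ft_force: [0.8, 0.2, 0.1]
finger_gap: 0.1
grip_force: 0.0
```

Run:
```python
from h import *
s=sense(); print(s['time'],s['tool_pos'],s['tcp_rot'],s['ft_force'])
im=snapshot('wrist'); cv2.imwrite('pics/w7.png',im)
```

```text
19.5 [485.27400265 155.18680861  97.29851007] [-1.79999180e+02  1.10252003e-04  9.61358856e+01] [0.78578897 0.24734247 0.10313618]
```

View pics/w7.png

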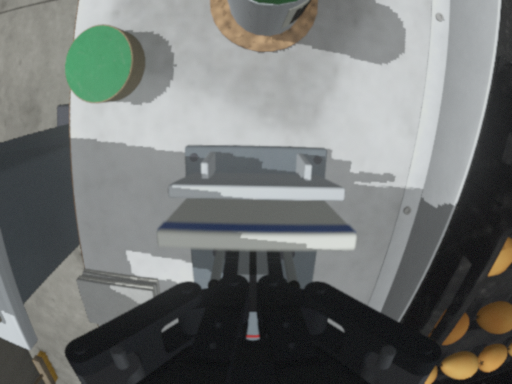

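The panel is near upright, with its top edge at rows 232 to 246. I compute its lean before going on.

Run:
```python
from h import *
P=camera_params('wrist')
a=np.radians(95.2); e=np.array([np.cos(a),np.sin(a)])
for px,z in [((257,233),127),((257,247),127),((257,185),82),((257,197),82),((257,202),62)]:
    X=at_z('wrist',px,z,P); print(px,z,X.round(1),(X[:2]-[498.3,31.9])@e)
X=np.array(sense()['tool_pos']); print((X[:2]-[498.3,31.9])@e)
```

```text
(257, 233) 127 [484.4 181.1 127. ] 149.80240984803112
(257, 247) 127 [485.2 174.2 127. ] 142.9036396611075
(257, 185) 82 [484.3 188.1  82. ] 156.83680203110228
(257, 197) 82 [485.1 181.   82. ] 149.69172202187167
(257, 202) 62 [486.6 170.4  62. ] 138.945787928228
123.87178192476671
```

Emit:
{"op": "step_arm", "data": {
  "targets": [
    {"dp": [-0.08, 0, 0], "angular": [0, 0, 0], "fingers": 1},
    {"dp": [-0.2, 0, -0.05], "angular": [0, 0, 0], "fingers": 1},
    {"dp": [-0.33, 0, -0.18], "angular": [0, 0, 0], "fingers": 1},
    {"dp": [-0.46, -0.03, -0.32], "angular": [0, 0, 0], "fingers": 1},
    {"dp": [-0.6, -0.06, -0.44], "angular": [0, 0, 0], "fingers": 1},
    {"dp": [-0.73, -0.1, -0.52], "angular": [0, 0, 0], "fingers": 0.6},
    {"dp": [-0.87, -0.15, -0.52], "angular": [0, 0, 0], "fingers": 0.3},
    {"dp": [-1, -0.2, -0.52], "angular": [0, 0, 0], "fingers": 0}
  ]
}}

```text
time: 20.55
tool_pos: [466.5, -50.1, 201.7]
tcp_rot: [180.0, 0.0, 96.1]
ft_force: [0.9, -0.3, -0.2]
finger_gap: 54.4
grip_force: 0.0
```

Emit:
{"op": "step_arm", "data": {
  "targets": [
    {"dp": [-0.13, -0.04, 0], "angular": [0, 0, -0.02], "fingers": 0},
    {"dp": [-0.27, -0.08, 0], "angular": [0, 0, -0.05], "fingers": 0},
    {"dp": [-0.42, -0.12, 0], "angular": [0, 0, -0.08], "fingers": 0},
    {"dp": [-0.57, -0.16, 0], "angular": [0, 0, -0.12], "fingers": 0},
    {"dp": [-0.72, -0.22, 0], "angular": [0, 0, -0.15], "fingers": 0},
    {"dp": [-0.86, -0.27, 0], "angular": [0, 0, -0.172], "fingers": 0},
    {"dp": [-0.97, -0.3, 0], "angular": [0, 0, -0.172], "fingers": 0},
    {"dp": [-1, -0.31, 0], "angular": [0, 0, -0.172], "fingers": 0}
  ]
}}

```text
time: 21.55
tool_pos: [425.6, -255.3, 201.2]
tcp_rot: [-180.0, -0.0, 126.9]
ft_force: [-0.7, 0.0, -0.6]
finger_gap: 85.5
grip_force: 0.0
```

Run:
```python
from h import *
np.set_printoptions(precision=1,suppress=True)
s=sense(); print(s['time'],s['tool_pos'],s['tcp_rot'],s['finger_gap'])
P=camera_params('wrist'); im=snapshot('wrist'); cv2.imwrite('pics/w8.png',im)
p=proj('wrist',(423,-257,100),P); print(p)
m=blob(im,(8,140,90),(20,255,255),p,70)
W=np.array([at_z('wrist',a,100,P)[:2] for a in np.argwhere(m)[:,::-1]]).astype(np.float32); c,r=cv2.minEnclosingCircle(W); print(c,r,len(W))
hull=cv2.fillConvexPoly(np.zeros_like(m),cv2.convexHull(np.argwhere(m)[:,::-1].astype(np.int32)),255)
b=((hull>0)&(m==0)&(im.min(2)>120)); B=np.array([at_z('wrist',a,100,P)[:2] for a in np.argwhere(b)[:,::-1]])
print(len(B)); d=B-np.array(c); f=d[np.hypot(*d.T)>8]; print('bar',np.degrees(np.arctan2(*f.mean(0)[::-1])),f.mean(0)); l=cv2.fitLine(B.astype(np.float32),cv2.DIST_L2,0,.01,.01).ravel(); print(np.degrees(np.arctan2(l[1],l[0])))
t=snapshot('scene'); cv2.imwrite('pics/s1.png',cv2.resize(t[150:300,150:400],None,fx=3.2,fy=3.2,interpolation=cv2.INTER_CUBIC))
w=cv2.resize(im,None,fx=1.25,fy=1.25); cv2.imwrite('pics/both.png',np.hstack([im,cv2.resize(t[160:270,160:300],(int(140*3.49)-200,384))]))
```

```text
21.55 [ 425.6 -255.3  201.2] [-180.    -0.   126.9] 85.54754155906318
[249.2 190.7]
(425.44012451171875, -255.9729766845703) 26.925634384155273 2569
161
bar -55.65533582210004 [  9.6 -14.1]
-55.755386
```

View pics/both.png

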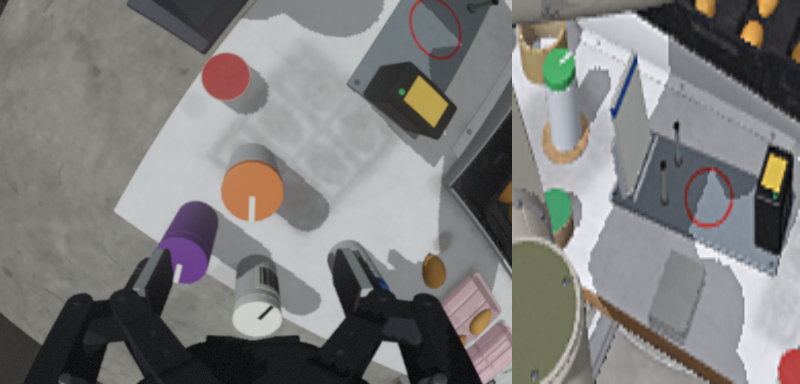

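The orange lid is at (252,190) with its bar pointing down at −55.7°. The purple look-alike at (185,258) and the white can at (258,315) are clear of the fingers. On the right, the panel leans on the fence and the green can stands on the mat.

Emit:
{"op": "step_arm", "data": {
  "targets": [
    {"dp": [0, 0, 0.1], "angular": [0, 0, 0], "fingers": 0},
    {"dp": [0, 0, 0.23], "angular": [0, 0, 0], "fingers": 0},
    {"dp": [0, 0, 0.36], "angular": [0, 0, 0], "fingers": 0},
    {"dp": [0, 0, 0.49], "angular": [0, 0, 0], "fingers": 0},
    {"dp": [0, 0, 0.61], "angular": [0, 0, 0], "fingers": 0},
    {"dp": [0, 0, 0.7], "angular": [0, 0, 0], "fingers": 0},
    {"dp": [0, 0, 0.76], "angular": [0, 0, 0], "fingers": 0},
    {"dp": [0, 0, 0.77], "angular": [0, 0, 0], "fingers": 0}
  ]
}}

```text
time: 22.65
tool_pos: [426.3, -253.1, 46.7]
tcp_rot: [-180.0, -0.1, 127.1]
ft_force: [-0.1, 0.1, 0.5]
finger_gap: 85.4
grip_force: 0.0
```

Emit:
{"op": "step_arm", "data": {
  "targets": [
    {"dp": [0, 0, 0], "angular": [0, 0, 0], "fingers": 0.2},
    {"dp": [0, 0, 0], "angular": [0, 0, 0], "fingers": 0.3},
    {"dp": [0, 0, 0], "angular": [0, 0, 0], "fingers": 0.4},
    {"dp": [0, 0, 0], "angular": [0, 0, 0], "fingers": 0.6},
    {"dp": [0, 0, 0], "angular": [0, 0, 0], "fingers": 0.8},
    {"dp": [0, 0, 0], "angular": [0, 0, 0], "fingers": 1},
    {"dp": [0, 0, 0], "angular": [0, 0, 0], "fingers": 1},
    {"dp": [0, 0, 0], "angular": [0, 0, 0], "fingers": 1}
  ],
  "newtons": 40
}}

```text
time: 23.65
tool_pos: [427.1, -254.3, 48.4]
tcp_rot: [180.0, 0.1, 127.1]
ft_force: [-2.6, -0.6, 6.5]
finger_gap: 55.3
grip_force: 42.7
```

Emit:
{"op": "step_arm", "data": {
  "targets": [
    {"dp": [0, 0, -0.03], "angular": [0, 0, 0], "fingers": 1},
    {"dp": [0, 0, -0.1], "angular": [0, 0, 0], "fingers": 1},
    {"dp": [0, 0, -0.22], "angular": [0, 0, 0], "fingers": 1},
    {"dp": [0, 0, -0.36], "angular": [0, 0, 0], "fingers": 1},
    {"dp": [0, 0, -0.5], "angular": [0, 0, 0], "fingers": 1},
    {"dp": [0, 0, -0.62], "angular": [0, 0, 0], "fingers": 1},
    {"dp": [0, 0, -0.68], "angular": [0, 0, 0], "fingers": 1},
    {"dp": [0, 0, -0.7], "angular": [0, 0, 0], "fingers": 1}
  ]
}}

```text
time: 24.65
tool_pos: [426.8, -253.7, 188.1]
tcp_rot: [180.0, 0.1, 127.1]
ft_force: [0.1, -0.4, -2.1]
finger_gap: 55.2
grip_force: 42.8
```

Emit:
{"op": "step_arm", "data": {
  "targets": [
    {"dp": [0.04, 0.06, 0], "angular": [0, 0, 0], "fingers": 1},
    {"dp": [0.11, 0.16, 0], "angular": [0, 0, 0], "fingers": 1},
    {"dp": [0.19, 0.28, 0], "angular": [0, 0, 0], "fingers": 1},
    {"dp": [0.27, 0.41, 0], "angular": [0, 0, 0], "fingers": 1},
    {"dp": [0.35, 0.53, 0], "angular": [0, 0, 0], "fingers": 1},
    {"dp": [0.43, 0.65, 0], "angular": [0, 0, 0], "fingers": 1},
    {"dp": [0.52, 0.78, 0], "angular": [0, 0, 0], "fingers": 1},
    {"dp": [0.6, 0.9, 0], "angular": [0, 0, 0], "fingers": 1}
  ]
}}

```text
time: 25.65
tool_pos: [497.2, -47.1, 185.8]
tcp_rot: [-179.9, -0.1, 127.1]
ft_force: [0.3, -0.4, -2.3]
finger_gap: 55.0
grip_force: 42.9
```

Emit:
{"op": "step_arm", "data": {
  "targets": [
    {"dp": [0.07, 0.05, 0], "angular": [0, 0, 0.03], "fingers": 1},
    {"dp": [0.14, 0.11, 0], "angular": [0, 0, 0.06], "fingers": 1},
    {"dp": [0.22, 0.17, 0], "angular": [0, 0, 0.1], "fingers": 1},
    {"dp": [0.28, 0.215, 0], "angular": [0, 0, 0.13], "fingers": 1},
    {"dp": [0.315, 0.24, 0], "angular": [0, 0, 0.155], "fingers": 1},
    {"dp": [0.324, 0.246, 0], "angular": [0, 0, 0.163], "fingers": 1},
    {"dp": [0.324, 0.246, 0], "angular": [0, 0, 0.163], "fingers": 1},
    {"dp": [0.324, 0.246, 0], "angular": [0, 0, 0.163], "fingers": 1}
  ]
}}

```text
time: 26.65
tool_pos: [497.8, 31.9, 187.0]
tcp_rot: [-180.0, 0.0, 97.8]
ft_force: [0.2, -0.4, -2.2]
finger_gap: 55.0
grip_force: 43.0
```

Run:
```python
from h import *
np.set_printoptions(precision=1,suppress=True)
s=sense(); print(s['time'],s['tool_pos'],s['tcp_rot'],s['finger_gap'])
P=camera_params('wrist'); im=snapshot('wrist'); cv2.imwrite('pics/w9.png',im)
print(fitring('wrist',im,(498.3,31.9,8),8,40,P))
m=blob(im,(8,140,90),(20,255,255),(250,210),90); z=s['tool_pos'][2]-48.4+100
W=np.array([at_z('wrist',a,z,P)[:2] for a in np.argwhere(m)[:,::-1]]).astype(np.float32); print(cv2.minEnclosingCircle(W),len(W))
```

```text
26.65 [497.8  31.9 187. ] [-180.     0.    97.8] 54.969281140644114
(array([498.2,  32.1]), np.float64(40.23566575360715), 547)
((495.18548583984375, 48.96644592285156), 22.025249481201172) 4547
```

Emit:
{"op": "step_arm", "data": {
  "targets": [
    {"dp": [0, 0, 0.1], "angular": [0, 0, 0], "fingers": 1},
    {"dp": [0, 0, 0.22], "angular": [0, 0, 0], "fingers": 1},
    {"dp": [0, 0, 0.34], "angular": [0, 0, 0], "fingers": 1},
    {"dp": [0, 0, 0.45], "angular": [0, 0, 0], "fingers": 1},
    {"dp": [0, 0, 0.54], "angular": [0, 0, 0], "fingers": 1},
    {"dp": [0, 0, 0.6], "angular": [0, 0, 0], "fingers": 1},
    {"dp": [0.003, 0, 0.63], "angular": [0, 0, 0], "fingers": 1},
    {"dp": [0.003, 0, 0.64], "angular": [0, 0, 0], "fingers": 1}
  ]
}}

```text
time: 27.7
tool_pos: [498.1, 32.7, 59.4]
tcp_rot: [180.0, 0.0, 97.7]
ft_force: [0.8, 0.1, -2.2]
finger_gap: 55.3
grip_force: 43.0
```

Emit:
{"op": "step_arm", "data": {
  "targets": [
    {"dp": [0, 0, 0.005], "angular": [0, 0, 0], "fingers": 1},
    {"dp": [0, 0, 0.01], "angular": [0, 0, 0], "fingers": 1},
    {"dp": [0, 0, 0.012], "angular": [0, 0, 0], "fingers": 1},
    {"dp": [0, 0, 0.012], "angular": [0, 0, 0], "fingers": 1},
    {"dp": [0, 0, 0.012], "angular": [0, 0, 0], "fingers": 1},
    {"dp": [0, 0, 0.012], "angular": [0, 0, 0], "fingers": 1},
    {"dp": [0, 0, 0.012], "angular": [0, 0, 0], "fingers": 1},
    {"dp": [0, 0, 0.012], "angular": [0, 0, 0], "fingers": 1}
  ]
}}

```text
time: 28.7
tool_pos: [497.9, 32.7, 56.9]
tcp_rot: [180.0, 0.0, 97.7]
ft_force: [-0.2, -0.5, -3.5]
finger_gap: 55.4
grip_force: 43.0
```

Still hanging slightly; 1 mm more, then release and rise.

Emit:
{"op": "step_arm", "data": {
  "targets": [
    {"dp": [0, 0, 0.005], "angular": [0, 0, 0], "fingers": 1},
    {"dp": [0, 0, 0.007], "angular": [0, 0, 0], "fingers": 1},
    {"dp": [0, 0, 0.007], "angular": [0, 0, 0], "fingers": 1},
    {"dp": [0, 0, 0.007], "angular": [0, 0, 0], "fingers": 0.35},
    {"dp": [0, 0, 0.007], "angular": [0, 0, 0], "fingers": 0.25},
    {"dp": [0, 0, 0.007], "angular": [0, 0, 0], "fingers": 0.1},
    {"dp": [0, 0, 0.007], "angular": [0, 0, 0], "fingers": 0},
    {"dp": [0, 0, 0.007], "angular": [0, 0, 0], "fingers": 0}
  ]
}}

```text
time: 29.7
tool_pos: [497.9, 32.6, 55.4]
tcp_rot: [-180.0, 0.0, 97.7]
ft_force: [-0.6, 0.9, 0.3]
finger_gap: 85.2
grip_force: 0.0
```

Emit:
{"op": "step_arm", "data": {
  "targets": [
    {"dp": [0, 0, 0], "angular": [0, 0, 0], "fingers": 0},
    {"dp": [0, 0, 0], "angular": [0, 0, 0], "fingers": 0},
    {"dp": [0, 0, -0.1], "angular": [0, 0, 0], "fingers": 0},
    {"dp": [0, 0, -0.25], "angular": [0, 0, 0], "fingers": 0},
    {"dp": [0, 0, -0.42], "angular": [0, 0, 0], "fingers": 0},
    {"dp": [0, 0, -0.6], "angular": [0, 0, 0], "fingers": 0},
    {"dp": [0, 0, -0.72], "angular": [0, 0, 0], "fingers": 0},
    {"dp": [0, 0, -0.73], "angular": [0, 0, 0], "fingers": 0}
  ]
}}

```text
time: 30.7
tool_pos: [499.3, 32.6, 203.7]
tcp_rot: [179.8, 0.0, 97.7]
ft_force: [-0.3, -0.7, -1.0]
finger_gap: 85.2
grip_force: 0.0
```

Run:
```python
from h import *
np.set_printoptions(precision=1,suppress=True)
s=sense(); print(s['time'],s['tool_pos'],s['finger_gap'])
P=camera_params('wrist'); im=snapshot('wrist')
p=proj('wrist',(498,32,108),P)
m=blob(im,(8,140,90),(20,255,255),p,70)
W=np.array([at_z('wrist',a,108,P)[:2] for a in np.argwhere(m)[:,::-1]]).astype(np.float32); c,r=cv2.minEnclosingCircle(W); print(c,r,len(W))
hull=cv2.fillConvexPoly(np.zeros_like(m),cv2.convexHull(np.argwhere(m)[:,::-1].astype(np.int32)),255)
b=((hull>0)&(m==0)&(im.min(2)>120)); B=np.array([at_z('wrist',a,108,P)[:2] for a in np.argwhere(b)[:,::-1]])
d=B-np.array(c); f=d[np.hypot(*d.T)>8]; print('bar',len(B),np.degrees(np.arctan2(*f.mean(0)[::-1])))
print(fitring('wrist',im,(498.3,31.9,8),8,40,P))
t=snapshot('scene'); q=proj('scene',(478,313,103))
m=blob(t,(50,90,30),(85,255,255),q,18); r,a=center(m); print('green',at_z('scene',r[0],103))
print([(np.round(d['at']),round(d['conf'],2),at_z('wrist',d['at'],127,P)[:2]) for d in pinpoint('wrist','panel_top')[:3]])
cv2.imwrite('pics/fin.png',np.hstack([im,cv2.resize(t[160:270,160:300],(288,384))]))
```

```text
30.7 [499.3  32.6 203.7] 85.18374201198802
(498.7223815917969, 32.421443939208984) 27.108135223388672 2553
bar 130 -86.47218928668813
(array([498. ,  32.1]), np.float64(40.20216687582748), 469)
green [468.9 306.1 103. ]
[(array([259.,   2.]), 0.59, array([483.5, 184.7]))]
```

View pics/fin.png

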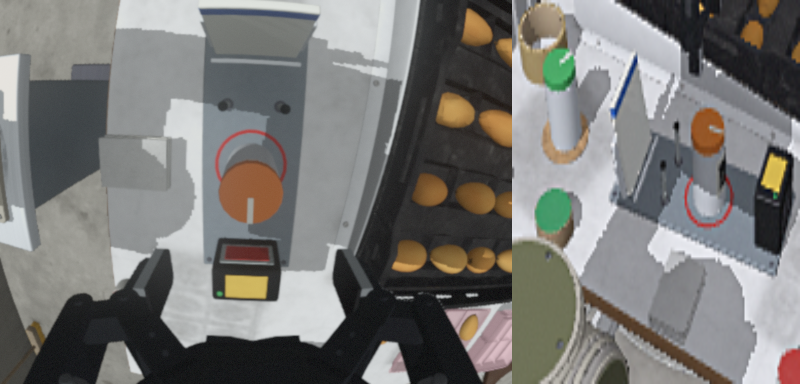

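The orange can stands in the ring with its bar at row 210 pointing to the scanner window, about 1 mm and 2° off. The panel leans on the fence and the green can is centred on the mat.

```bash
python3 -c "
from bench import hand_in; print(hand_in())"
```

```text
the job is handed in; nothing more can be done
None
```

The job is handed in at about 31 s of the 67 s, but no verdict came back. By my last camera check the green can stands on the mat, the panel leans on the fence by itself, and the orange can is about 1 mm off the ring's centre with its label about 2° off the window.

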